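# Pack the sampling tools into the test kit's tray and clamp them

### The job

Lay the sampling spatula and the brush flat in their own compartments of the grey kit tray, each the way round its compartment is shaped for (spatula blade away from the clamp, bristles next to it), setting them down rather than dropping them. Then press the tray's sprung hold-down clamp until it snaps down and stays there over both tools. Leave the jar, the dish and the bottle near by where they stand.

Things in the scene. Friction and masses are not known exactly. Their poses are not given: they have to be found in the camera images.
- tray: Grey tool tray screwed to the table, tray x -142 to 120, y +-75, floor 6 thick, white walls 4 thick, tops 16 above the table. Origin: on its underside. Two compartments along its x, 74 apart, 168 long inside, head to tail: wide part for a tool's head, narrow for its handle. No walls from tray x -9 to 45 (finger room). Clamp hinged at its -x end. Turned about a quarter turn: read its yaw.
- spatula_slot (a point): Point on the floor (6 above the table) of the spatula's compartment where the spatula's origin belongs. In the tray: x 24, y +37. Its axes are the tray's. This compartment is 52 wide inside at its blade end (tray x 45 to 108) and 20 wide at its handle end (x -60 to -22).
- spatula_slot_head (a point): Where the spatula's tip belongs: the wide (blade) end of that compartment, at the end AWAY from the clamp; tray x 104, y +37, on the floor.
- brush_slot (a point): Point on the floor of the brush's compartment where the brush's origin belongs. In the tray: x 24, y -37. Its axes are the tray's. This compartment is 40 wide inside at its bristle end (tray x -60 to -9) and 22 wide at its handle end (x 45 to 108).
- brush_slot_head (a point): Where the brush's tip belongs: the wide (bristle) end of that compartment, at the end NEXT TO the clamp; tray x -56, y -37, on the floor.
- spatula: Steel sampling spatula lying flat on the table, 160 long, about 80 g. Origin: underside at mid-length; its +x runs along it towards the blade, z up. Handle: bar 14 wide, 10 thick, x -80 to +24. Blade: plate 46 wide, 4 thick, x 24 to 80. Grasp across the handle at the origin (that spot comes over the tray's finger room).
- spatula_tip (a point): Underside of the spatula's blade at its end, 80 from its origin along +x.
- brush: Flat brush lying flat on the table, 160 long, about 50 g. Origin: underside at mid-length; its +x runs along it towards the bristles, z up. Wooden handle 16 wide, 10 thick, x -80 to +36. Head (steel ferrule and stiff black bristles) 34 wide, 12 thick, x 36 to 80; rigid. Grasp across the handle at the origin.
- brush_tip (a point): Underside of the brush's bristles at their end, 80 from its origin along +x.
- clamp (a joint): Tray's hold-down clamp: 0 = sprung up (45 degrees above level, at the start), 0.785 rad = down, level. A spring resists with about 6 N pressed down on the bar, less and less up to about 0.55 rad; past that it snaps over and a detent holds it at 0.785. Let go sooner, it springs back up. Down, its bar lies 4 or more above flat tools, over an end of each.
- clamp_bar (a point): Centre of the clamp's round black cross bar (free roller, 12 dia, 120 long along tray y): press here from above. It is 85 from the hinge axis (along tray y, at tray x -129, height 28), joined to it by a 50 wide steel plate. Up: tray x -69, height 88, clear of the compartments. Down: tray x -44, height 28; so it moves in an arc down and towards tray +x.
- jar: Small lidded sample jar, 44 dia x 50 high, upright, near the robot, between the tools; a bystander. Origin: centre of its underside.
- dish: Closed clear petri dish, 60 dia x 15 high, beyond the tools; a bystander. Origin: centre of its underside.
- bottle: Glass reagent bottle, 70 dia x 140 high, upright, beyond, near the middle; a bystander. Origin: centre of its underside.
Mind the look-alikes: they are no part of the job. Of the things shaped like the spatula, the steel one is meant.

How it is judged:
By the outcome, as a careful person would: the job done as asked, in the order asked, and still so for the second after the job is handed in, with the robot touching nothing.
It also fails if it takes over 69 s, if anything falls off the work surface, if the arm or the gripper's body presses on something with over 40 N, if the wrist force passes 120 N, or if a joint passes its speed limit or range.

### The arm

A 6-joint arm with a two-finger parallel gripper is mounted at the origin on the work surface. World frame = base frame: x ahead of the robot, y to its left, z up, the work surface at z = 0. Lengths are in m, angles in degrees, forces in N, time in s.
With the tool pointing down it reaches from about 0.375 to 0.9 m from the base axis. Payload 3.1 kg.
Tool frame: the origin (TCP) lies on the centre line of the jaws, within the pads' length; the fingertips stand 19 mm ahead of it and the grasp point (between the pads) is the TCP (tips_ahead is the distance from the TCP to the fingertips, in m); z points along the fingers, y is the line along which they close (so a half turn about z gives the same grasp; the last joint's range is limited). The gripper opens to 87 mm and grips with 3 to 60 N. Pads are 19 mm wide; open, the fingers measure 117 mm over their backs; the gripper's body (75 mm by 190 mm) begins 51 mm behind the grasp point.
Start: joints at [-74.57, 30.224, 82.088, -0, 67.689, -10.227], TCP at [0.271, -0.563, 0.242] pointing down, gripper open.
Joint ranges: [-176.69, 176.69], [-43.24, 126.21], [12.49, 139.97], [-82, 262], [0, 151.66], [-163.58, 163.58]. Speed limits (degrees/s): [159.86, 159.86, 180, 180, 180, 180].

### API

Orientations are given as a 3x3 rotation matrix whose columns are the frame's x, y, z axes.
In Python, from rig import read_state, capture, hand_in, trace, landmark_of, tips_ahead gives the robot as it stands.
- The arm moves only by the shell command python3 -m jog 'ROWS'. ROWS is JSON, a list of rows, each an object of numbers: "tx", "ty", "tz": the shift along the tool's x, y, z in cm; "roll": the turn about the tool's z in rad; "jaw": the opening, from 0 (shut) to 1 (fully open). A call has 1 to 8 rows; each row shifts and turns the commanded pose from where the row before left it, along the tool's axes as they then stand; what a row does not reach is not made up. A row lasts 1/10 s, in which the tool goes at most 50 mm and 8.59 degrees, less where a joint would pass 70% of its speed; a pose out of reach is approached as far as the arm can. A call with a gripper value outside its range is refused whole. The fingers move at their own pace and stop on an object; the grip force is fixed at half the most. Time passes only in rows, so rows that do not move let the fingers close. It gives the time, the measured TCP pose, the force, the opening and the grip force at its end, in the units of the state.
- read_state(): the state, without advancing time (a new reading comes with each control period).
- capture(name): name is "scene" or "top"; returns a dict with "img" (384x512x3 uint8, red, green, blue), "vertical_fov" (degrees; the focal length in pixels is half the picture's height over the tangent of half this angle, whatever the lens; pixels are square), "cx", "cy" (the principal point, pixels), "cam_to_world" (4x4, takes a point from camera to world coordinates). Camera axes: x right, y up, looking along -z (the intrinsics and any distortion apply to the point x, -y, -z); pixel columns grow to the right and rows downward; lengths in m; the calibration is good to about 2 mm. A picture is of the moment at which its call begins. There is no depth.
- hand_in(): hands the job in; it is judged then, once.
Trained networks look in the newest picture that a camera, given by its name, has taken for a name from the list of things; names that differ only in an ending like _2 or _b are one class to them, and where a whole thing is asked for, a point or a joint stands for the part that bears it (a point fixed in the world has none). Each returns a list of dicts, best first, with "p" (0 to 1); they miss things now and then, are a little off and sometimes report something else, mostly with a low value. They report only what shows in the picture. A call takes as long as a camera call. They do not tell look-alikes from the thing itself.
- trace(camera, thing): "pixels" (384x512 bool, what is visible of it) and "bbox" ([left, top, width, height] in pixels, round what is visible of it).
- landmark_of(camera, thing): "point" ([row, column] in pixels: a listed point, or the origin of a listed thing).
The state is a dict: "time_s": time; "joint_positions": joint angles; "qvel": joint speeds; "tau": joint torques, N m; "position": TCP position; "tcp_rot": TCP orientation; "force": force on the tool from outside, world axes, zero at the start; "moment": the same for the moment, N m; "opening": opening from 0.0 (shut) to 1.0 (fully open); "grasp_force": force on a finger pad.
Only numpy, scipy, OpenCV 4.12 (cv2) and the standard library are available. Lean on these libraries where they do the work, as an engineer would, in place of code of your own. Each camera call takes 0.05 s, during which the arm holds its last target. There are 200 camera calls.

## Working session

There is one attempt and no reset: what is moved stays moved. The work goes in short steps, Python scripts to look and compute and a shell command to move; the robot and the scene stay as the last step left them, time stands still between calls to the robot, and variables do not carry over. Pictures are saved under pics/ and viewed, at most 10 in all, crops included, and the job is handed in when it is done.

```bash
mkdir -p pics; ls; cat > h.py <<'E'
import numpy as np, cv2
from rig import *
def ray(c,rc):
    H=c["img"].shape[0]; f=H/2/np.tan(np.radians(c["vertical_fov"]/2))
    T=np.array(c["cam_to_world"]); r,q=rc
    d=T[:3,:3]@np.array([(q-c["cx"])/f,-(r-c["cy"])/f,-1]); return T[:3,3],d
def at(c,rc,z):
    o,d=ray(c,rc); return (o+d*(z-o[2])/d[2])
def save(c,n): cv2.imwrite("pics/"+n,cv2.cvtColor(c["img"],cv2.COLOR_RGB2BGR))
E
python3 - <<'E'
from h import *
for cam in ("top","scene"):
    c=capture(cam); save(c,cam+"0.png"); print(cam,{k:(np.round(v,4).tolist() if k=="cam_to_world" else v) for k,v in c.items() if k!="img"})
    for n,z in dict(tray=0,spatula_slot=.006,spatula_slot_head=.006,brush_slot=.006,brush_slot_head=.006,spatula=0,spatula_tip=0,brush=0,brush_tip=0,clamp_bar=.088,jar=0,dish=0,bottle=0).items():
        print(n,[(round(float(d["p"]),2),np.round(d["point"],1).tolist(),np.round(at(c,d["point"],z),4).tolist()[:2]) for d in landmark_of(cam,n)])
E
```

```text
pics
top {'vertical_fov': 48.69789608723899, 'cx': 264.08154923302226, 'cy': 190.7084898243863, 'cam_to_world': [[-0.0257, 0.993, -0.1149, 0.4277], [-0.9995, -0.0232, 0.023, -0.0301], [0.0202, 0.1154, 0.9931, 1.1447], [0.0, 0.0, 0.0, 1.0]]}
tray [(0.84, [195.1, 175.0], [0.5538, 0.1843])]
spatula_slot [(0.94, [207.8, 165.7], [0.5195, 0.208])]
spatula_slot_head [(0.9, [218.9, 140.5], [0.4915, 0.2749])]
brush_slot [(0.79, [181.5, 162.1], [0.5908, 0.2178])]
brush_slot_head [(0.86, [178.0, 190.5], [0.5986, 0.1414])]
spatula [(0.97, [259.9, 392.7], [0.3653, -0.3969]), (0.88, [272.1, 248.4], [0.3436, -0.0094]), (0.64, [186.3, 291.8], [0.5704, -0.1325]), (0.17, [208.8, 167.2], [0.5172, 0.2053])]
spatula_tip [(0.96, [282.6, 374.8], [0.3069, -0.3453]), (0.95, [158.9, 303.3], [0.6455, -0.1666]), (0.57, [300.2, 252.7], [0.2703, -0.0192])]
brush [(0.88, [192.1, 349.1], [0.5509, -0.2884])]
brush_tip [(0.64, [224.2, 356.2], [0.4632, -0.3034])]
clamp_bar [(0.55, [184.1, 190.5], [0.5709, 0.1291])]
jar [(0.78, [248.2, 317.6], [0.4016, -0.1962])]
dish [(0.95, [122.4, 317.1], [0.7475, -0.2087])]
bottle 
[... 650 characters left out ...]
la [(0.93, [217.1, 224.7], [0.5803, -0.1289]), (0.63, [186.9, 117.0], [0.3611, -0.4039]), (0.55, [156.7, 246.6], [0.3466, 0.0086]), (0.32, [181.2, 187.8], [0.4027, -0.1966])]
spatula_tip [(0.58, [238.6, 217.2], [0.6484, -0.1681]), (0.57, [172.5, 135.3], [0.312, -0.344]), (0.51, [146.6, 234.2], [0.2829, -0.0147])]
brush [(0.53, [220.4, 163.7], [0.5397, -0.2923])]
brush_tip [(0.75, [206.4, 157.3], [0.4804, -0.301])]
clamp_bar [(0.89, [175.8, 305.3], [0.58, 0.1055]), (0.69, [182.1, 189.1], [0.505, -0.2041])]
jar [(0.84, [183.2, 188.5], [0.4122, -0.1964]), (0.58, [260.6, 281.8], [0.768, -0.0315])]
dish [(0.76, [275.5, 211.9], [0.7568, -0.2096])]
bottle [(0.88, [259.0, 280.7], [0.7625, -0.0323])]
```

```bash
python3 - <<'E'
import cv2
i=cv2.imread("pics/top0.png"); c=i[100:320,120:420]
cv2.imwrite("pics/topcrop.png",cv2.resize(c,None,fx=2.6,fy=2.6,interpolation=cv2.INTER_CUBIC))
E
```

```text
(no output)
```

View pics/topcrop.png

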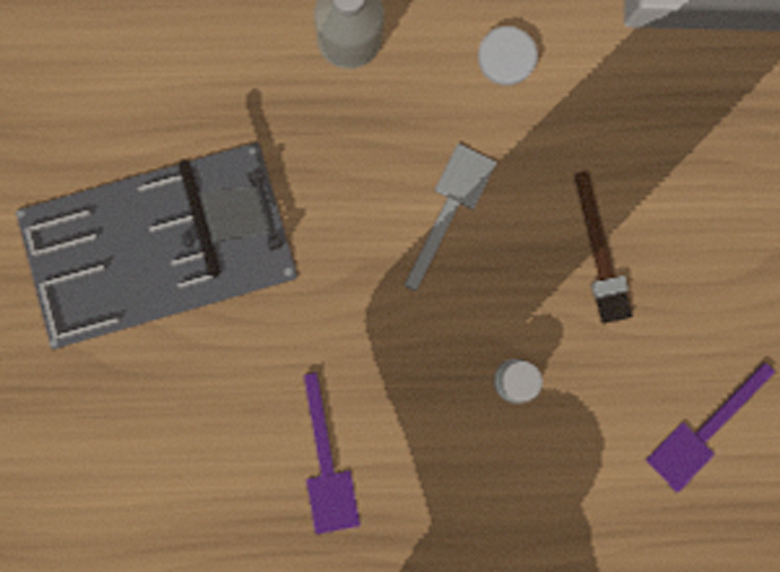

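View pics/scene0.png

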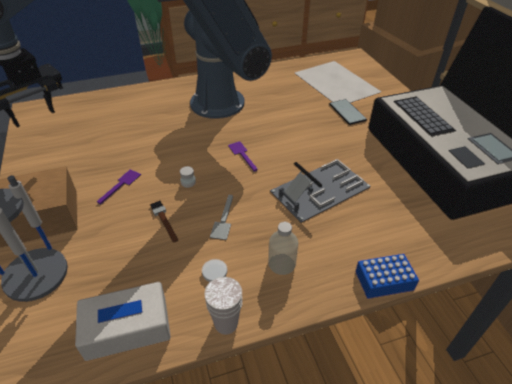

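The top picture shows three things shaped like the spatula: the steel one at (row 186, col 292), a purple one at (260, 393) and a purple one at (272, 248). I choose the steel one, and the crop confirms it. The brush is at (192, 349), with its bristles at (215, 356). The tray is at (195, 178), with the clamp end to the right. The next step is a silhouette fit for poses.

```bash
cat >> h.py <<'E'
from scipy.optimize import minimize
def proj(c,P):
    H=c["img"].shape[0]; f=H/2/np.tan(np.radians(c["vertical_fov"]/2))
    T=np.array(c["cam_to_world"]); q=(np.asarray(P)-T[:3,3])@T[:3,:3]
    return np.c_[c["cx"]+f*q[:,0]/-q[:,2], c["cy"]-f*q[:,1]/-q[:,2]]
BOX=dict(spatula=[(-.08,.024,-.007,.007,0,.01),(.024,.08,-.023,.023,0,.004)],
 brush=[(-.08,.036,-.008,.008,0,.01),(.036,.08,-.017,.017,0,.012)],
 tray=[(-.142,.12,-.075,.075,0,.006)])
def sil(c,boxes,p,z0=0,S=8):
    m=np.zeros((384*S,512*S),np.uint8); ca,sa=np.cos(p[2]),np.sin(p[2])
    for b in boxes:
        P=np.array([(p[0]+ca*x-sa*y,p[1]+sa*x+ca*y,z0+z) for x in b[:2] for y in b[2:4] for z in b[4:]])
        h=cv2.convexHull(((proj(c,P)+.5)*S).astype(np.float32)).round().astype(np.int32)
        cv2.fillConvexPoly(m,h,1)
    return cv2.resize(m.astype(np.float32),(512,384),interpolation=cv2.INTER_AREA)
def fit(cs,ms,thing,p0,z0=0):
    def cost(v):
        p=np.array(p0)+np.array(v)*[.01,.01,.1]; t=0
        for c,m in zip(cs,ms):
            s=sil(c,BOX[thing],p,z0); t+=1-np.minimum(s,m).sum()/np.maximum(s,m).sum()
        return t/len(cs)
    r=minimize(cost,[0,0,0],method="Nelder-Mead",options=dict(initial_simplex=[[-.5,-.5,-.5],[1,0,0],[0,1,0],[0,0,1]],xatol=.01,fatol=1e-4,maxiter=120))
    return np.array(p0)+r.x*[.01,.01,.1],r.fun
def mask(cam,thing,c,p0,z0=0):
    g=sil(c,BOX[thing],p0,z0)
    L=trace(cam,thing); L=max(L,key=lambda d:(d["pixels"]*g).sum()); return L["pixels"].astype(np.float32)
E
python3 - <<'E'
from h import *
P0=dict(spatula=[.571,-.132,np.arctan2(-.036,.072)],brush=[.547,-.289,np.arctan2(-.012,-.08)],tray=[.552,.184,np.radians(107)])
C={k:capture(k) for k in("top","scene")}
for t,p in P0.items():
    M={k:mask(k,t,C[k],p) for k in C}
    for ks in (["top"],["scene"],["top","scene"]):
        q,f=fit([C[k] for k in ks],[M[k] for k in ks],t,p); print(t,ks,np.round(q[:2],4),np.degrees(q[2]).round(2),round(f,3))
s=read_state(); print(np.round(s["tcp_rot"],3).tolist(),tips_ahead,s["force"])
E
```

```text
spatula ['top'] [ 0.5768 -0.1294] -28.03 0.111
spatula ['scene'] [ 0.5771 -0.1305] -27.25 0.2
spatula ['top', 'scene'] [ 0.5771 -0.1296] -28.18 0.159
brush ['top'] [ 0.5442 -0.2905] -168.95 0.147
brush ['scene'] [ 0.5488 -0.2916] -169.14 0.146
brush ['top', 'scene'] [ 0.5455 -0.2916] -168.88 0.164Traceback (most recent call last):
  File "<stdin>", line 5, in <module>
  File "h.py", line 35, in mask
    L=trace(cam,thing); L=max(L,key=lambda d:(d["pixels"]*g).sum()); return L["pixels"].astype(np.float32)
                          ~~~^^^^^^^^^^^^^^^^^^^^^^^^^^^^^^^^^^^^^^
ValueError: max() iterable argument is empty
```

```bash
python3 - <<'E'
from h import *
p=[.552,.184,np.radians(107)]
C={k:capture(k) for k in("top","scene")}
Ms={}
for k,c in C.items():
    for n in("tray","clamp"): print(k,n,[(d["p"],d["bbox"]) for d in trace(k,n)])
    im=c["img"].astype(int); g=((im.max(2)-im.min(2))<30).astype(np.uint8)
    near=cv2.dilate((sil(c,BOX["tray"],p)>0).astype(np.uint8),np.ones((9,9)))
    g=cv2.morphologyEx(g*near,cv2.MORPH_CLOSE,np.ones((5,5))); g=cv2.morphologyEx(g,cv2.MORPH_OPEN,np.ones((5,5)))
    Ms[k]=g.astype(np.float32)
for ks in (["top"],["scene"],["top","scene"]):
    q,f=fit([C[k] for k in ks],[Ms[k] for k in ks],"tray",p); print(ks,np.round(q[:2],4),np.degrees(q[2]).round(2),round(f,3))
o=[]
for k in C:
    m=(sil(C[k],BOX["tray"],q)>.5).astype(np.uint8); ys,xs=np.where(m); a=C[k]["img"].copy()
    # draw wall/slot points
    S=5; a=cv2.resize(a,None,fx=S,fy=S,interpolation=cv2.INTER_CUBIC); ca,sa=np.cos(q[2]),np.sin(q[2])
    def L(pts,z,col):
        P=np.array([(q[0]+ca*x-sa*y,q[1]+sa*x+ca*y,z) for x,y in pts]); u=((proj(C[k],P)+.5)*S).astype(np.int32)
        cv2.polylines(a,[u],False,col,1)
    L([(-.142,-.075),(.12,-.075),(.12,.075),(-.142,.075),(-.142,-.075)],.006,(255,0,0))
    L([(.045,.011),(.108,.011),(.108,.063),(.045,.063)],.016,(0,255,0))
    L([(.045,-.048),(.108,-.048),(.108,-.026),(.045,-.026)],.016,(0,255,0))
    L([(-.06,.027),(-.022,.027)],.016,(0,255,0));L([(-.06,.047),(-.022,.047)],.016,(0,255,0))
    o.append(cv2.resize(a[(ys.min()-12)*S:(ys.max()+8)*S,(xs.min()-5)*S:(xs.max()+5)*S],(390,330)))
cv2.imwrite("pics/tray.png",np.hstack(o)[:,:,::-1])
s=read_state(); print(np.round(s["tcp_rot"],3).tolist(),tips_ahead,s["force"])
E
```

```text
top tray [(0.67, [186.2, 158.5, 38.8, 50.2]), (0.57, [128.1, 152.9, 107.8, 78.7])]
top clamp [(0.76, [187.8, 158.4, 37.9, 50.5])]
scene tray [(0.66, [272.9, 160.6, 94.0, 63.9]), (0.66, [281.2, 163.9, 41.9, 42.0]), (0.51, [267.1, 220.6, 29.8, 54.3])]
scene clamp [(0.79, [280.8, 160.9, 35.9, 42.9]), (0.74, [179.2, 167.2, 16.0, 19.7]), (0.54, [271.1, 160.1, 95.2, 60.4])]
['top'] [0.5547 0.1814] 104.83 0.018
['scene'] [0.556 0.18 ] 105.04 0.045
['top', 'scene'] [0.5554 0.1806] 104.95 0.033
[[0.901, 0.433, -0.0], [0.433, -0.901, 0.0], [0.0, -0.0, -1.0]] 0.019 [-0.32072317  0.182999    0.24324617]
```

View pics/tray.png

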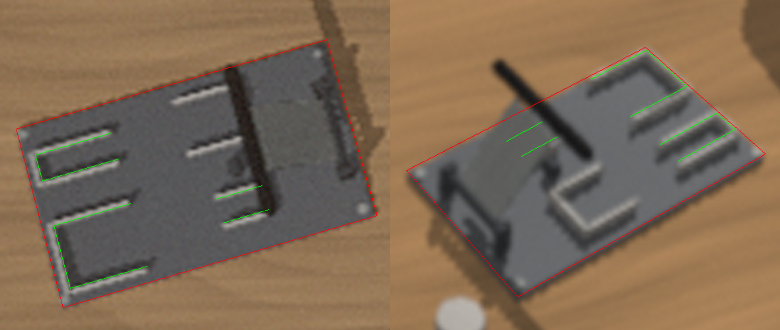

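```bash
cat >> h.py <<'E'
def go(x,y,z,th):
    s=read_state(); R=np.array(s["tcp_rot"]); d=R.T@(np.array([x,y,z])-s["position"])*100
    a=np.degrees(np.arctan2(R[1,0],R[0,0])); r=-np.radians((th-a+180)%360-180)
    ca,sa=np.cos(r),np.sin(r) # shift in axes after roll
    print("t",s["time_s"],"pos",np.round(s["position"],4),"th",round(a,2),"j",np.round(s["joint_positions"],0),"open",round(s["opening"],3),"F",np.round(s["force"],1),"g",s["grasp_force"])
    print("roll",round(r,3),"shift after roll cm",np.round([ca*d[0]+sa*d[1],-sa*d[0]+ca*d[1],d[2]],2))
E
python3 -m jog '[{"roll":0.117},{"roll":0.117},{"roll":0.117},{"roll":0.117},{"roll":0.117},{"roll":0.117},{"roll":0.117},{"roll":0.118}]'
python3 -c "from h import *;go(.577,-.1298,.021,-28)"
```

```text
t 2.1 pos [ 0.2706 -0.5633  0.2415] th 25.66 j [-75.  30.  82.  -0.  68. -10.] open 1.001 F [-0.3  0.2  0.2] g 0.0
roll 0.936 shift after roll cm [  6.7  -52.66  22.05]$[0]: bad value
```

```bash
python3 -m jog '[{"tx":0,"ty":0,"tz":0,"roll":0.117,"jaw":1},{"tx":0,"ty":0,"tz":0,"roll":0.117,"jaw":1},{"tx":0,"ty":0,"tz":0,"roll":0.117,"jaw":1},{"tx":0,"ty":0,"tz":0,"roll":0.117,"jaw":1},{"tx":0,"ty":0,"tz":0,"roll":0.117,"jaw":1},{"tx":0,"ty":0,"tz":0,"roll":0.117,"jaw":1},{"tx":0,"ty":0,"tz":0,"roll":0.117,"jaw":1},{"tx":0,"ty":0,"tz":0,"roll":0.118,"jaw":1}]'
python3 -c "from h import *;go(.577,-.1298,.021,-28)"
```

```text
time_s: 2.9
position: [0.2706, -0.5633, 0.2415]
tcp_rot: [[0.88, -0.474, 0.0], [-0.474, -0.88, 0.0], [-0.0, -0.0, -1.0]]
force: [-0.5, -1.1, 0.2]
opening: 0.998
grasp_force: 0.0
t 2.9 pos [ 0.2706 -0.5633  0.2415] th -28.31 j [-75.  30.  82.   0.  68.  44.] open 0.998 F [-0.5 -1.1  0.2] g 0.0
roll -0.005 shift after roll cm [  6.7  -52.66  22.06]
```

```bash
python3 -m jog '[{"tx":0.4,"ty":-3.3,"tz":0,"roll":0,"jaw":1},{"tx":0.4,"ty":-3.3,"tz":0,"roll":0,"jaw":1},{"tx":0.4,"ty":-3.3,"tz":0,"roll":0,"jaw":1},{"tx":0.4,"ty":-3.3,"tz":0,"roll":0,"jaw":1},{"tx":0.4,"ty":-3.3,"tz":0,"roll":0,"jaw":1},{"tx":0.4,"ty":-3.3,"tz":0,"roll":0,"jaw":1},{"tx":0.4,"ty":-3.3,"tz":0,"roll":0,"jaw":1},{"tx":0.4,"ty":-3.3,"tz":0,"roll":0,"jaw":1}]' >/dev/null
python3 -m jog '[{"tx":0.4,"ty":-3.3,"tz":0,"roll":0,"jaw":1},{"tx":0.4,"ty":-3.3,"tz":0,"roll":0,"jaw":1},{"tx":0.4,"ty":-3.3,"tz":0,"roll":0,"jaw":1},{"tx":0.4,"ty":-3.3,"tz":2,"roll":0,"jaw":1},{"tx":0.4,"ty":-3.3,"tz":3,"roll":0,"jaw":1},{"tx":0.4,"ty":-3.3,"tz":3,"roll":0,"jaw":1},{"tx":0.4,"ty":-3.3,"tz":3,"roll":0,"jaw":1},{"tx":0.4,"ty":-3.3,"tz":3,"roll":0,"jaw":1}]'
python3 -c "from h import *;go(.577,-.1298,.021,-28)"
```

```text
time_s: 4.5
position: [0.5762, -0.1263, 0.1006]
tcp_rot: [[0.883, -0.47, 0.001], [-0.47, -0.883, -0.0], [0.001, -0.0, -1.0]]
force: [0.6, -0.4, 0.5]
opening: 1.0
grasp_force: 0.0
t 4.5 pos [ 0.5762 -0.1263  0.1006] th -28.03 j [-23.  38.  94.  -0.  48.  95.] open 1.0 F [ 0.6 -0.4  0.5] g 0.0
roll -0.001 shift after roll cm [0.23 0.27 7.96]
```

```bash
python3 -m jog '[{"tx":0.2,"ty":0.2,"tz":3,"roll":0,"jaw":1},{"tx":0,"ty":0,"tz":2.5,"roll":0,"jaw":1},{"tx":0,"ty":0,"tz":1.5,"roll":0,"jaw":1},{"tx":0,"ty":0,"tz":0.9,"roll":0,"jaw":1},{"tx":0,"ty":0,"tz":0,"roll":0,"jaw":1}]' | head -2
python3 -c "from h import *;go(.577,-.1298,.021,-28)"
python3 -m jog '[{"tx":0,"ty":0,"tz":0,"roll":0,"jaw":0.05},{"tx":0,"ty":0,"tz":0,"roll":0,"jaw":0.05},{"tx":0,"ty":0,"tz":0,"roll":0,"jaw":0.05},{"tx":0,"ty":0,"tz":0,"roll":0,"jaw":0.05},{"tx":0,"ty":0,"tz":0,"roll":0,"jaw":0.05},{"tx":0,"ty":0,"tz":0,"roll":0,"jaw":0.05},{"tx":0,"ty":0,"tz":0,"roll":0,"jaw":0.05},{"tx":0,"ty":0,"tz":0,"roll":0,"jaw":0.05}]'
```

```text
time_s: 5.0
position: [0.5756, -0.1302, 0.0218]
t 5.0 pos [ 0.5756 -0.1302  0.0218] th -28.06 j [-24.  46.  95.   0.  39.  94.] open 1.004 F [ 0.5 -0.9  0.4] g 0.0
roll -0.001 shift after roll cm [ 0.11 -0.1   0.08]
time_s: 5.8
position: [0.5761, -0.13, 0.0225]
tcp_rot: [[0.883, -0.47, -0.0], [-0.47, -0.883, 0.0], [-0.0, 0.0, -1.0]]
force: [-0.2, 0.4, -1.0]
opening: 0.355
grasp_force: 0.0
```

```bash
python3 -m jog '[{"tx":0,"ty":0,"tz":0,"roll":0,"jaw":0.05},{"tx":0,"ty":0,"tz":0,"roll":0,"jaw":0.05},{"tx":0,"ty":0,"tz":0,"roll":0,"jaw":0.05},{"tx":0,"ty":0,"tz":0,"roll":0,"jaw":0.05},{"tx":0,"ty":0,"tz":0,"roll":0,"jaw":0.05}]' | tail -2
python3 -m jog '[{"tx":0,"ty":0,"tz":-0.5,"roll":0,"jaw":0.05},{"tx":0,"ty":0,"tz":-1.5,"roll":0,"jaw":0.05},{"tx":0,"ty":0,"tz":-3,"roll":0,"jaw":0.05},{"tx":0,"ty":0,"tz":-3,"roll":0,"jaw":0.05},{"tx":0,"ty":0,"tz":-3,"roll":0,"jaw":0.05},{"tx":0,"ty":0,"tz":0,"roll":0,"jaw":0.05}]' 
python3 -c "from h import *;go(.5131,.1947,.14,105)"
```

```text
opening: 0.152
grasp_force: 30.0
time_s: 6.9
position: [0.5791, -0.1313, 0.138]
tcp_rot: [[0.883, -0.47, 0.01], [-0.47, -0.883, -0.004], [0.011, -0.001, -1.0]]
force: [1.7, 0.2, -0.4]
opening: 0.156
grasp_force: 30.0
t 6.9 pos [ 0.5791 -0.1313  0.138 ] th -28.02 j [-24.  35.  92.   0.  52.  94.] open 0.156 F [ 1.7  0.2 -0.4] g 29.994920790195465
roll -2.322 shift after roll cm [33.19  2.06 -0.4 ]
```

```bash
python3 -m jog '[{"tx":0,"ty":0,"tz":0,"roll":-0.145,"jaw":0.05},{"tx":0,"ty":0,"tz":0,"roll":-0.145,"jaw":0.05},{"tx":0,"ty":0,"tz":0,"roll":-0.145,"jaw":0.05},{"tx":0,"ty":0,"tz":0,"roll":-0.145,"jaw":0.05},{"tx":0,"ty":0,"tz":0,"roll":-0.145,"jaw":0.05},{"tx":0,"ty":0,"tz":0,"roll":-0.145,"jaw":0.05},{"tx":0,"ty":0,"tz":0,"roll":-0.145,"jaw":0.05},{"tx":0,"ty":0,"tz":0,"roll":-0.145,"jaw":0.05}]' >/dev/null
python3 -m jog '[{"tx":0,"ty":0,"tz":0,"roll":-0.145,"jaw":0.05},{"tx":0,"ty":0,"tz":0,"roll":-0.145,"jaw":0.05},{"tx":0,"ty":0,"tz":0,"roll":-0.145,"jaw":0.05},{"tx":0,"ty":0,"tz":0,"roll":-0.145,"jaw":0.05},{"tx":0,"ty":0,"tz":0,"roll":-0.145,"jaw":0.05},{"tx":0,"ty":0,"tz":0,"roll":-0.145,"jaw":0.05},{"tx":0,"ty":0,"tz":0,"roll":-0.145,"jaw":0.05},{"tx":0,"ty":0,"tz":0,"roll":-0.145,"jaw":0.05}]' |tail -2
python3 -c "from h import *;go(.5131,.1947,.14,104.9)"
```

```text
opening: 0.153
grasp_force: 30.0
t 8.5 pos [ 0.5755 -0.1299  0.1323] th 105.24 j [-24.  36.  93.  -0.  52. -39.] open 0.153 F [-0.8  0.6 -0.4] g 29.995025396347046
roll 0.006 shift after roll cm [32.97  2.31 -0.75]
```

```bash
python3 -m jog '[{"tx":0.5,"ty":0,"tz":-2.5,"roll":0.006,"jaw":0.05},{"tx":2.4,"ty":0.2,"tz":-2.5,"roll":0,"jaw":0.05},{"tx":4,"ty":0.3,"tz":0,"roll":0,"jaw":0.05},{"tx":4,"ty":0.3,"tz":0,"roll":0,"jaw":0.05},{"tx":4,"ty":0.3,"tz":0,"roll":0,"jaw":0.05},{"tx":4,"ty":0.3,"tz":0,"roll":0,"jaw":0.05},{"tx":4,"ty":0.3,"tz":0,"roll":0,"jaw":0.05},{"tx":4,"ty":0.3,"tz":0,"roll":0,"jaw":0.05}]' >/dev/null
python3 -m jog '[{"tx":3.5,"ty":0.3,"tz":0,"roll":0,"jaw":0.05},{"tx":2.3,"ty":0,"tz":0,"roll":0,"jaw":0.05},{"tx":0,"ty":0,"tz":3,"roll":0,"jaw":0.05},{"tx":0,"ty":0,"tz":3,"roll":0,"jaw":0.05},{"tx":0,"ty":0,"tz":3,"roll":0,"jaw":0.05},{"tx":0,"ty":0,"tz":0,"roll":0,"jaw":0.05},{"tx":0,"ty":0,"tz":0,"roll":0,"jaw":0.05}]' |tail -2
python3 - <<'E'
from h import *
go(.5131,.1947,.0275,104.9)
s=read_state(); p=[*s["position"][:2],np.radians(104.9)]; z=s["position"][2]-.0215
C={k:capture(k) for k in("top","scene")}
for k in C:
  print(k,"tip",[(round(d["p"],2),np.round(at(C[k],d["point"],z),4)) for d in landmark_of(k,"spatula_tip")])
  try:
    M=mask(k,"spatula",C[k],p,z); print(M.sum(),(M*sil(C[k],BOX["spatula"],p,z)).sum(),sil(C[k],BOX["spatula"],p,z).sum())
  except ValueError: print("none")
o=[]
for k in C:
    S=4;a=cv2.resize(C[k]["img"],None,fx=S,fy=S,interpolation=cv2.INTER_CUBIC)
    m=cv2.resize(sil(C[k],BOX["spatula"],p,z),None,fx=S,fy=S); cn,_=cv2.findContours((m>.5).astype(np.uint8),0,2); cv2.drawContours(a,cn,-1,(255,0,0),1)
    u=proj(C[k],[[*p[:2],z]])[0].astype(int)*S; o.append(a[u[1]-200:u[1]+200,u[0]-200:u[0]+200])
cv2.imwrite("pics/held.png",np.hstack(o)[:,:,::-1])
E
```

```text
opening: 0.152
grasp_force: 30.0
t 10.0 pos [0.5157 0.1921 0.0924] th 104.55 j [  9.  37. 100.  -0.  43.  -6.] open 0.152 F [-0.   0.5  0.8] g 29.994931519031525
roll -0.006 shift after roll cm [ 0.31 -0.18  6.49]
top tip [(0.85, array([ 0.2817, -0.0145,  0.0709])), (0.63, array([ 0.3136, -0.3254,  0.0709])), (0.45, array([0.5102, 0.1932, 0.0709]))]
639.0 0.0 679.375
scene tip [(0.87, array([ 0.4072, -0.3335,  0.0709])), (0.76, array([ 0.3594, -0.0308,  0.0709])), (0.48, array([0.5736, 0.2236, 0.0709])), (0.41, array([0.499 , 0.2736, 0.0709]))]
104.0 100.640625 393.60938
```

View pics/held.png

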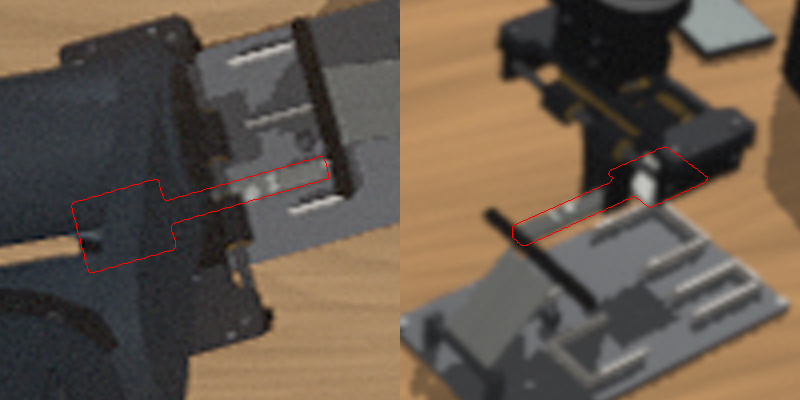

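The held picture shows the spatula outline agreeing with the image: the handle end is about 1 px off in both views, and the tool is level. I'll correct the position and average a few pose readings.

```bash
python3 -m jog '[{"tx":0.3,"ty":-0.1,"tz":0,"roll":0,"jaw":0.05},{"tx":0,"ty":0,"tz":0,"roll":0,"jaw":0.05},{"tx":0,"ty":0,"tz":0,"roll":0,"jaw":0.05}]' |sed -n 2,3p
for i in 1 2 3 4; do python3 -m jog '[{"tx":0,"ty":0,"tz":0,"roll":0,"jaw":0.05}]' | sed -n 2p; python3 -c "from h import *;go(.5131,.1947,.0275,104.9)"; done
```

```text
position: [0.5143, 0.195, 0.0927]
tcp_rot: [[-0.252, 0.968, 0.0], [0.968, 0.252, 0.0], [-0.0, 0.0, -1.0]]
position: [0.5144, 0.195, 0.0926]
t 10.7 pos [0.5144 0.195  0.0926] th 104.56 j [  9.  37. 100.   0.  43.  -5.] open 0.158 F [-0.3  0.  -0.5] g 29.994914531707764
roll -0.006 shift after roll cm [ 0.01 -0.13  6.51]
position: [0.5144, 0.1949, 0.0925]
t 10.8 pos [0.5144 0.1949 0.0925] th 104.55 j [  9.  37. 100.  -0.  43.  -5.] open 0.158 F [-0.1 -0.8 -1.5] g 29.995009303092957
roll -0.006 shift after roll cm [ 0.02 -0.13  6.5 ]
position: [0.5144, 0.1948, 0.0925]
t 10.9 pos [0.5144 0.1948 0.0925] th 104.55 j [  9.  37. 100.  -0.  43.  -5.] open 0.152 F [-0.4 -0.3 -0.3] g 29.99509871006012
roll -0.006 shift after roll cm [ 0.02 -0.13  6.5 ]
position: [0.5144, 0.1948, 0.0925]
t 11.0 pos [0.5144 0.1948 0.0925] th 104.55 j [  9.  37. 100.   0.  43.  -5.] open 0.151 F [-0.4  0.8 -0.9] g 29.994919896125793
roll -0.006 shift after roll cm [ 0.02 -0.13  6.5 ]
```

```bash
python3 -m jog '[{"tx":0,"ty":-0.1,"tz":2,"roll":-0.006,"jaw":0.05},{"tx":0,"ty":0,"tz":2,"roll":0,"jaw":0.05},{"tx":0,"ty":0,"tz":1,"roll":0,"jaw":0.05},{"tx":0,"ty":0,"tz":0.5,"roll":0,"jaw":0.05},{"tx":0,"ty":0,"tz":0.3,"roll":0,"jaw":0.05},{"tx":0,"ty":0,"tz":0.2,"roll":0,"jaw":0.05},{"tx":0,"ty":0,"tz":0.1,"roll":0,"jaw":0.05},{"tx":0,"ty":0,"tz":0,"roll":0,"jaw":0.05}]' |tail -2
python3 -c "from h import *;go(.5131,.1947,.0285,104.9)"
```

```text
opening: 0.154
grasp_force: 30.0
t 11.8 pos [0.5137 0.1947 0.0319] th 104.9 j [  9.  43. 101.   0.  36.  -6.] open 0.154 F [-0.3  0.3  0.7] g 29.995008409023285
roll -0.0 shift after roll cm [ 0.02 -0.06  0.34]
```

```bash
python3 -m jog '[{"tx":0,"ty":0,"tz":0,"roll":0,"jaw":0.05},{"tx":0,"ty":0,"tz":0,"roll":0,"jaw":0.05}]' >/dev/null
python3 - <<'E'
from h import *
go(.5131,.1947,.0285,104.9)
C={k:capture(k) for k in("scene",)}
s=read_state(); p=[*s["position"][:2],np.radians(104.9)]; z=s["position"][2]-.0225
c=C["scene"];S=6;a=cv2.resize(c["img"],None,fx=S,fy=S,interpolation=cv2.INTER_CUBIC)
u=proj(c,[[*p[:2],z]])[0].astype(int)*S
cv2.imwrite("pics/low.png",a[u[1]-200:u[1]+250,u[0]-300:u[0]+300][:,:,::-1])
E
```

```text
t 12.0 pos [0.5136 0.1947 0.0319] th 104.9 j [  9.  43. 101.   0.  36.  -6.] open 0.153 F [ 0.1 -0.3 -0.9] g 29.994970858097076
roll -0.0 shift after roll cm [ 0.02 -0.05  0.34]
```

View pics/low.png

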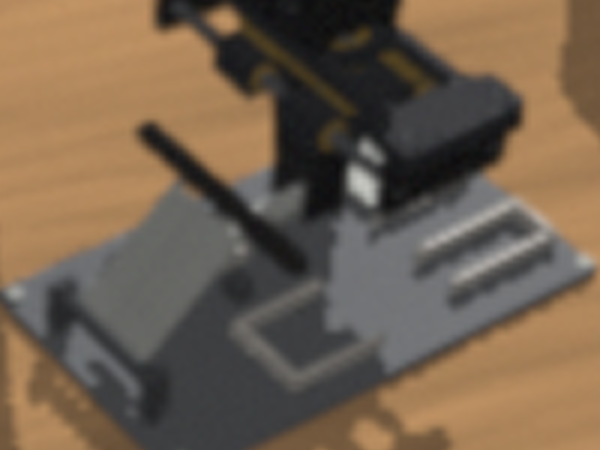

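The gripper sits low over the tray with the spatula between the walls (handle end near (285, 195)), and no contact force shows. I'll lower the last few mm.

```bash
python3 -m jog '[{"tx":0,"ty":-0.05,"tz":0.15,"roll":0,"jaw":0.05},{"tx":0,"ty":0,"tz":0.1,"roll":0,"jaw":0.05},{"tx":0,"ty":0,"tz":0.05,"roll":0,"jaw":0.05},{"tx":0,"ty":0,"tz":0,"roll":0,"jaw":0.05}]' |grep -E "pos|force"
python3 -m jog '[{"tx":0,"ty":0,"tz":0.05,"roll":0,"jaw":0.05},{"tx":0,"ty":0,"tz":0,"roll":0,"jaw":0.05}]' |grep -E "pos|force"
python3 -m jog '[{"tx":0,"ty":0,"tz":0.05,"roll":0,"jaw":0.05},{"tx":0,"ty":0,"tz":0,"roll":0,"jaw":0.05}]' |grep -E "pos|force"
```

```text
position: [0.5129, 0.1945, 0.0285]
force: [0.4, -0.2, -0.2]
grasp_force: 30.0
position: [0.5129, 0.1945, 0.0284]
force: [-2.0, -0.9, 4.0]
grasp_force: 30.0
position: [0.5129, 0.1945, 0.0284]
force: [-2.4, -0.3, 8.6]
grasp_force: 30.0
```

```bash
python3 -m jog '[{"tx":0,"ty":0,"tz":-0.1,"roll":0,"jaw":0.6},{"tx":0,"ty":0,"tz":0,"roll":0,"jaw":0.6},{"tx":0,"ty":0,"tz":0,"roll":0,"jaw":0.6},{"tx":0,"ty":0,"tz":0,"roll":0,"jaw":0.6},{"tx":0,"ty":0,"tz":-1,"roll":0,"jaw":0.6},{"tx":0,"ty":0,"tz":-3,"roll":0,"jaw":0.6},{"tx":0,"ty":0,"tz":-4,"roll":0,"jaw":0.7},{"tx":0,"ty":0,"tz":-4,"roll":0,"jaw":0.7}]' | grep -E "pos|op"
python3 -m jog '[{"tx":0,"ty":0,"tz":-2,"roll":0,"jaw":0.7},{"tx":-4,"ty":0,"tz":0,"roll":0,"jaw":0.7},{"tx":-4,"ty":0,"tz":0,"roll":0,"jaw":0.7},{"tx":-4,"ty":0,"tz":0,"roll":0,"jaw":0.7},{"tx":-4,"ty":0,"tz":0,"roll":0,"jaw":0.7},{"tx":-4,"ty":0,"tz":0,"roll":0,"jaw":0.7},{"tx":-4,"ty":0,"tz":0,"roll":0,"jaw":0.7},{"tx":-4,"ty":0,"tz":0,"roll":0,"jaw":0.7}]' >/dev/null
python3 - <<'E'
from h import *
go(.5455,-.2915,.0225,11)
C={k:capture(k) for k in("top","scene")}
p=[.5131,.1947,np.radians(104.9)]
for k in C:
    M=mask(k,"spatula",C[k],p,.006); print(k,M.sum(),(M*sil(C[k],BOX["spatula"],p,.006)).sum()); q,f=fit([C[k]],[M],"spatula",p,.006); print(q,np.degrees(q[2]),f)
b=[.5455,-.2915,np.radians(-169)]
for k in C:
    M=mask(k,"brush",C[k],b); q,f=fit([C[k]],[M],"brush",b); print(k,q,np.degrees(q[2]),f)
c=C["top"];S=5;a=cv2.resize(c["img"],None,fx=S,fy=S,interpolation=cv2.INTER_CUBIC)
u=proj(c,[[.555,.18,0]])[0].astype(int)*S
cv2.imwrite("pics/placed.png",a[u[1]-280:u[1]+280,u[0]-320:u[0]+320][:,:,::-1])
E
```

```text
position: [0.5125, 0.1944, 0.1499]
opening: 0.676
t 14.45 pos [ 0.585  -0.0777  0.1692] th 104.89 j [-18.  33.  91.   0.  56. -33.] open 0.698 F [ 0.4 -0.7  0.3] g 0.0
roll 1.639 shift after roll cm [-7.97 20.23 14.67]
top 599.0 564.0469
[0.51229719 0.19460994 1.8296032 ] 104.82854130658114 0.10562843084335327
scene 216.0 214.375
[0.51364606 0.19294862 1.87646438] 107.51348933058601 0.41798871755599976
top [ 0.54791542 -0.28972224 -2.9478629 ] -168.9001029603344 0.20675283670425415
scene [ 0.54912771 -0.29186446 -2.94622407] -168.80620448159888 0.10868829488754272
```

View pics/placed.png

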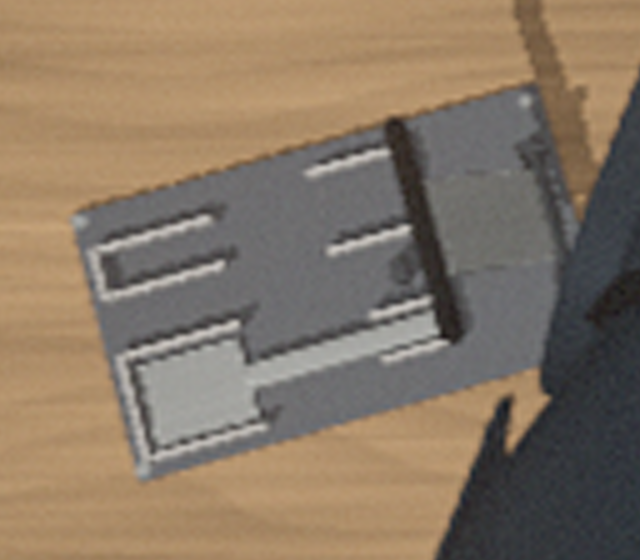

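The spatula lies flat in its compartment with the blade away from the clamp: blade at (195, 395), handle end at (425, 320). Next is the brush.

```bash
python3 -m jog '[{"tx":0,"ty":0,"tz":0,"roll":0.137,"jaw":0.7},{"tx":0,"ty":0,"tz":0,"roll":0.137,"jaw":0.7},{"tx":0,"ty":0,"tz":0,"roll":0.137,"jaw":0.7},{"tx":0,"ty":0,"tz":0,"roll":0.137,"jaw":0.7},{"tx":0,"ty":0,"tz":0,"roll":0.137,"jaw":0.7},{"tx":0,"ty":0,"tz":0,"roll":0.137,"jaw":0.7},{"tx":0,"ty":0,"tz":0,"roll":0.137,"jaw":0.7},{"tx":0,"ty":0,"tz":0,"roll":0.137,"jaw":0.7}]' >/dev/null
python3 -m jog '[{"tx":0,"ty":0,"tz":0,"roll":0.137,"jaw":0.7},{"tx":0,"ty":0,"tz":0,"roll":0.137,"jaw":0.7},{"tx":0,"ty":0,"tz":0,"roll":0.137,"jaw":0.7},{"tx":0,"ty":0,"tz":0,"roll":0.132,"jaw":0.7},{"tx":-1.5,"ty":3.8,"tz":0,"roll":0,"jaw":0.7},{"tx":-1.5,"ty":3.8,"tz":0,"roll":0,"jaw":0.7},{"tx":-1.5,"ty":3.8,"tz":0,"roll":0,"jaw":0.7},{"tx":-1.5,"ty":3.8,"tz":2,"roll":0,"jaw":0.7}]' >/dev/null
python3 -m jog '[{"tx":-1.4,"ty":4,"tz":3,"roll":0,"jaw":0.7},{"tx":0,"ty":0,"tz":3,"roll":0,"jaw":0.7},{"tx":0,"ty":0,"tz":0,"roll":0,"jaw":0.7},{"tx":0,"ty":0,"tz":0,"roll":0,"jaw":0.7},{"tx":0,"ty":0,"tz":0,"roll":0,"jaw":0.7}]' >/dev/null
python3 -c "from h import *;go(.5475,-.291,.0225,11.1)"
```

```text
t 16.85 pos [ 0.5502 -0.2759  0.0912] th 11.12 j [-37.  41.  90.   0.  49.  42.] open 0.702 F [ 0.1 -0.2  0.3] g 0.0
roll 0.0 shift after roll cm [-0.57  1.42  6.87]
```

```bash
python3 -m jog '[{"tx":-0.55,"ty":1.4,"tz":2,"roll":0,"jaw":0.7},{"tx":0,"ty":0,"tz":2.5,"roll":0,"jaw":0.7},{"tx":0,"ty":0,"tz":1.5,"roll":0,"jaw":0.7},{"tx":0,"ty":0,"tz":0.8,"roll":0,"jaw":0.7},{"tx":0,"ty":0,"tz":0,"roll":0,"jaw":0.7},{"tx":0,"ty":0,"tz":0,"roll":0,"jaw":0.7}]' >/dev/null
python3 -c "from h import *;go(.5475,-.291,.0225,11.1)"
python3 -m jog '[{"tx":0,"ty":0,"tz":0,"roll":0,"jaw":0.05},{"tx":0,"ty":0,"tz":0,"roll":0,"jaw":0.05},{"tx":0,"ty":0,"tz":0,"roll":0,"jaw":0.05},{"tx":0,"ty":0,"tz":0,"roll":0,"jaw":0.05},{"tx":0,"ty":0,"tz":0,"roll":0,"jaw":0.05},{"tx":0,"ty":0,"tz":0,"roll":0,"jaw":0.05},{"tx":0,"ty":0,"tz":0,"roll":0,"jaw":0.05},{"tx":0,"ty":0,"tz":0,"roll":0,"jaw":0.05}]' |grep -E "op|for|pos"
python3 -m jog '[{"tx":0,"ty":0,"tz":0,"roll":0,"jaw":0.05},{"tx":0,"ty":0,"tz":0,"roll":0,"jaw":0.05}]' |grep -E "op|for|pos"
```

```text
t 17.45 pos [ 0.547  -0.2918  0.0225] th 11.03 j [-38.  47.  91.   0.  42.  41.] open 0.698 F [ 0.2  0.8 -0.2] g 0.0
roll -0.001 shift after roll cm [ 0.06 -0.07 -0.  ]
position: [0.5463, -0.2918, 0.0217]
force: [0.1, -0.1, 0.8]
opening: 0.174
grasp_force: 30.0
position: [0.5463, -0.2918, 0.0217]
force: [0.2, -0.0, -0.0]
opening: 0.176
grasp_force: 30.0
```

```bash
python3 -m jog '[{"tx":0,"ty":0,"tz":-0.5,"roll":0,"jaw":0.05},{"tx":0,"ty":0,"tz":-1.5,"roll":0,"jaw":0.05},{"tx":0,"ty":0,"tz":-3,"roll":0,"jaw":0.05},{"tx":0,"ty":0,"tz":-4,"roll":0,"jaw":0.05},{"tx":0,"ty":0,"tz":-4,"roll":-0.137,"jaw":0.05},{"tx":0,"ty":0,"tz":-2,"roll":-0.137,"jaw":0.05},{"tx":0,"ty":0,"tz":0,"roll":-0.137,"jaw":0.05},{"tx":0,"ty":0,"tz":0,"roll":-0.137,"jaw":0.05}]' |grep -E "op|for|pos"
python3 -m jog '[{"tx":0,"ty":0,"tz":0,"roll":-0.137,"jaw":0.05},{"tx":0,"ty":0,"tz":0,"roll":-0.137,"jaw":0.05},{"tx":0,"ty":0,"tz":0,"roll":-0.137,"jaw":0.05},{"tx":0,"ty":0,"tz":0,"roll":-0.137,"jaw":0.05},{"tx":0,"ty":0,"tz":0,"roll":-0.137,"jaw":0.05},{"tx":0,"ty":0,"tz":0,"roll":-0.137,"jaw":0.05},{"tx":0,"ty":0,"tz":0,"roll":-0.137,"jaw":0.05},{"tx":0,"ty":0,"tz":0,"roll":-0.132,"jaw":0.05}]' >/dev/null
python3 -c "from h import *;go(.5845,.2137,.17,104.9)"
```

```text
position: [0.547, -0.2924, 0.1745]
force: [0.1, 0.7, -1.2]
opening: 0.18
grasp_force: 30.0
t 20.05 pos [ 0.5465 -0.292   0.173 ] th 105.22 j [-38.  34.  87.  -0.  59. -54.] open 0.181 F [ 0.2 -0.8 -0.4] g 29.996232390403748
roll 0.006 shift after roll cm [47.89 16.68  0.26]
```

```bash
python3 -m jog '[{"tx":3.7,"ty":1.3,"tz":0,"roll":0.006,"jaw":0.05},{"tx":3.7,"ty":1.3,"tz":0,"roll":0,"jaw":0.05},{"tx":3.7,"ty":1.3,"tz":0,"roll":0,"jaw":0.05},{"tx":3.7,"ty":1.3,"tz":0,"roll":0,"jaw":0.05},{"tx":3.7,"ty":1.3,"tz":0,"roll":0,"jaw":0.05},{"tx":3.7,"ty":1.3,"tz":0,"roll":0,"jaw":0.05},{"tx":3.7,"ty":1.3,"tz":0,"roll":0,"jaw":0.05},{"tx":3.7,"ty":1.3,"tz":0,"roll":0,"jaw":0.05}]' >/dev/null
python3 -m jog '[{"tx":3.7,"ty":1.3,"tz":0,"roll":0,"jaw":0.05},{"tx":3.7,"ty":1.3,"tz":0,"roll":0,"jaw":0.05},{"tx":3.7,"ty":1.3,"tz":0,"roll":0,"jaw":0.05},{"tx":3.7,"ty":1.3,"tz":0,"roll":0,"jaw":0.05},{"tx":3.4,"ty":1.1,"tz":0,"roll":0,"jaw":0.05},{"tx":0,"ty":0,"tz":0,"roll":0,"jaw":0.05},{"tx":0,"ty":0,"tz":0,"roll":0,"jaw":0.05},{"tx":0,"ty":0,"tz":0,"roll":0,"jaw":0.05}]' |grep -E "op|for|pos"
python3 - <<'E'
from h import *
go(.5845,.2137,.028,104.9)
s=read_state(); p=[*s["position"][:2],np.radians(-75.1)]; z=s["position"][2]-.0217
C={k:capture(k) for k in("top","scene")}
o=[]
for k in C:
    S=4;a=cv2.resize(C[k]["img"],None,fx=S,fy=S,interpolation=cv2.INTER_CUBIC)
    m=cv2.resize(sil(C[k],BOX["brush"],p,z),None,fx=S,fy=S); cn,_=cv2.findContours((m>.5).astype(np.uint8),0,2); cv2.drawContours(a,cn,-1,(255,0,0),1)
    u=proj(C[k],[[*p[:2],z]])[0].astype(int)*S; o.append(a[u[1]-200:u[1]+200,u[0]-200:u[0]+200])
cv2.imwrite("pics/heldb.png",np.hstack(o)[:,:,::-1])
E
```

```text
position: [0.5876, 0.2118, 0.1722]
force: [-0.0, -0.4, -0.1]
opening: 0.177
grasp_force: 30.0
t 21.65 pos [0.5876 0.2118 0.1722] th 104.52 j [10. 35. 86. -0. 59. -5.] open 0.177 F [-0.  -0.4 -0.1] g 29.996089339256287
roll -0.007 shift after roll cm [ 0.27 -0.25 14.42]
```

View pics/heldb.png

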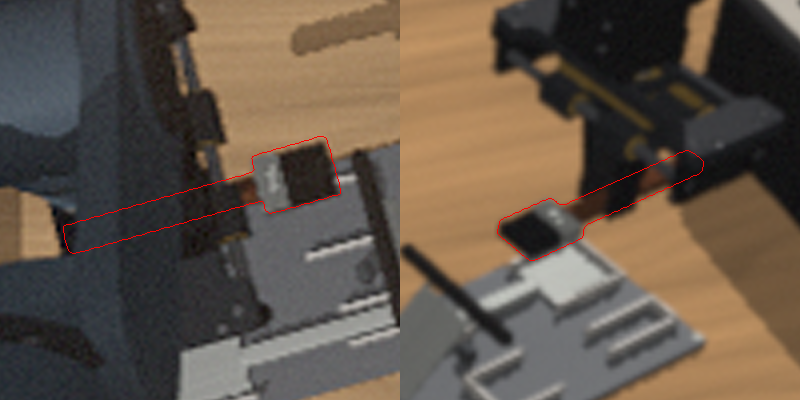

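The held picture shows the brush outline agreeing within about 1 px, with the bristles towards the clamp.

```bash
python3 -m jog '[{"tx":0.2,"ty":-0.25,"tz":0,"roll":-0.007,"jaw":0.05},{"tx":0,"ty":0,"tz":3,"roll":0,"jaw":0.05},{"tx":0,"ty":0,"tz":4,"roll":0,"jaw":0.05},{"tx":0,"ty":0,"tz":3,"roll":0,"jaw":0.05},{"tx":0,"ty":0,"tz":1.5,"roll":0,"jaw":0.05},{"tx":0,"ty":0,"tz":0.5,"roll":0,"jaw":0.05},{"tx":0,"ty":0,"tz":0,"roll":0,"jaw":0.05},{"tx":0,"ty":0,"tz":0,"roll":0,"jaw":0.05}]' >/dev/null
python3 -c "from h import *;go(.5845,.2137,.0278,104.9)"
```

```text
t 22.55 pos [0.586  0.2141 0.0531] th 104.95 j [10. 44. 90.  0. 46. -5.] open 0.173 F [-0.3 -0.1  0.3] g 29.996215403079987
roll 0.001 shift after roll cm [-0.   -0.16  2.53]
```

```bash
python3 -m jog '[{"tx":-0.1,"ty":-0.15,"tz":0.6,"roll":0,"jaw":0.05},{"tx":0,"ty":0,"tz":0.6,"roll":0,"jaw":0.05},{"tx":0,"ty":0,"tz":0.5,"roll":0,"jaw":0.05},{"tx":0,"ty":0,"tz":0.3,"roll":0,"jaw":0.05},{"tx":0,"ty":0,"tz":0.2,"roll":0,"jaw":0.05},{"tx":0,"ty":0,"tz":0.1,"roll":0,"jaw":0.05},{"tx":0,"ty":0,"tz":0,"roll":0,"jaw":0.05}]' >/dev/null
python3 -c "from h import *;go(.5845,.2137,.0278,104.9)"
python3 -m jog '[{"tx":0,"ty":0,"tz":0.1,"roll":0,"jaw":0.05},{"tx":0,"ty":0,"tz":0.1,"roll":0,"jaw":0.05},{"tx":0,"ty":0,"tz":0,"roll":0,"jaw":0.05},{"tx":0,"ty":0,"tz":0,"roll":0,"jaw":0.05}]'|grep -E "for|pos"
python3 -m jog '[{"tx":0,"ty":0,"tz":0.05,"roll":0,"jaw":0.05},{"tx":0,"ty":0,"tz":0,"roll":0,"jaw":0.05}]'|grep -E "for|pos"
```

```text
t 23.25 pos [0.5835 0.2127 0.0285] th 104.96 j [10. 47. 90. -0. 43. -5.] open 0.179 F [ 0.4 -0.6 -0.1] g 29.996175169944763
roll 0.001 shift after roll cm [0.07 0.12 0.07]
position: [0.5838, 0.2127, 0.0276]
force: [-1.3, -0.2, 5.6]
grasp_force: 30.0
position: [0.5838, 0.2127, 0.0276]
force: [-1.8, -0.6, 7.9]
grasp_force: 30.0
```

```bash
python3 -m jog '[{"tx":0,"ty":0,"tz":-0.1,"roll":0,"jaw":0.6},{"tx":0,"ty":0,"tz":0,"roll":0,"jaw":0.6},{"tx":0,"ty":0,"tz":0,"roll":0,"jaw":0.6},{"tx":0,"ty":0,"tz":0,"roll":0,"jaw":0.6},{"tx":0,"ty":0,"tz":-1,"roll":0,"jaw":0.6},{"tx":0,"ty":0,"tz":-3,"roll":0,"jaw":0.6},{"tx":0,"ty":0,"tz":-4,"roll":0,"jaw":0},{"tx":0,"ty":0,"tz":-4.5,"roll":0,"jaw":0}]' | grep -E "pos|op"
python3 -m jog '[{"tx":-3,"ty":-1.2,"tz":0,"roll":0,"jaw":0},{"tx":-3,"ty":-1.2,"tz":0,"roll":0,"jaw":0},{"tx":-3,"ty":-1.2,"tz":0,"roll":0,"jaw":0},{"tx":0,"ty":0,"tz":0,"roll":0,"jaw":0},{"tx":0,"ty":0,"tz":0,"roll":0,"jaw":0},{"tx":0,"ty":0,"tz":0,"roll":0,"jaw":0}]' | grep -E "pos|op"
python3 - <<'E'
from h import *
go(.5727,.1143,.115,104.9)
C={k:capture(k) for k in("top","scene")}
b=[.5845,.2137,np.radians(-75.1)]
for k in C:
    M=mask(k,"brush",C[k],b,.006); g=sil(C[k],BOX["brush"],b,.006); print(k,M.sum(),(M*g).sum(),g.sum())
o=[]
for k in C:
    S=4;a=cv2.resize(C[k]["img"],None,fx=S,fy=S,interpolation=cv2.INTER_CUBIC)
    u=proj(C[k],[[.556,.17,.03]])[0].astype(int)*S; o.append(a[u[1]-200:u[1]+200,u[0]-200:u[0]+200])
cv2.imwrite("pics/placedb.png",np.hstack(o)[:,:,::-1])
E
```

```text
position: [0.5827, 0.2125, 0.1529]
opening: 0.491
position: [0.5722, 0.1171, 0.1524]
opening: 0.02
t 25.25 pos [0.5722 0.1171 0.1524] th 104.97 j [  1.  34.  93.   0.  53. -14.] open 0.02 F [-0.3  0.9 -0.1] g 0.0
roll 0.001 shift after roll cm [-0.29 -0.03  3.74]Traceback (most recent call last):
  File "<stdin>", line 6, in <module>
  File "h.py", line 35, in mask
    L=trace(cam,thing); L=max(L,key=lambda d:(d["pixels"]*g).sum()); return L["pixels"].astype(np.float32)
                          ~~~^^^^^^^^^^^^^^^^^^^^^^^^^^^^^^^^^^^^^^
ValueError: max() iterable argument is empty
```

```bash
python3 - <<'E'
from h import *
C={k:capture(k) for k in("top","scene")}
o=[]
for k in C:
    S=4;a=cv2.resize(C[k]["img"],None,fx=S,fy=S,interpolation=cv2.INTER_CUBIC)
    u=proj(C[k],[[.556,.17,.03]])[0].astype(int)*S; o.append(a[u[1]-200:u[1]+200,u[0]-200:u[0]+200])
cv2.imwrite("pics/placedb.png",np.hstack(o)[:,:,::-1])
E
```

```text
(no output)
```

View pics/placedb.png

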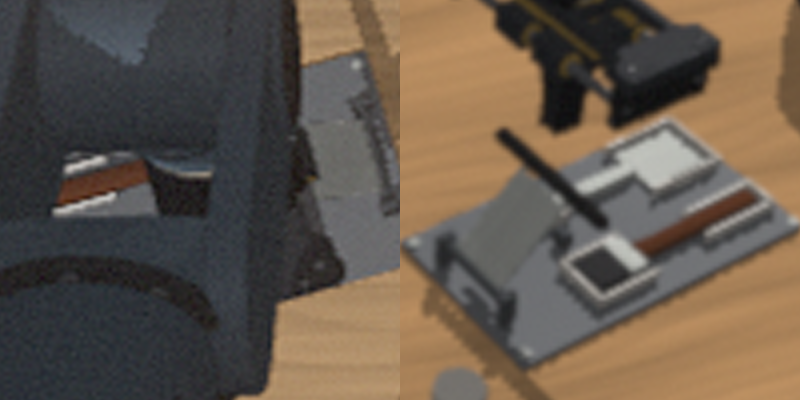

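Both tools lie in their compartments in the scene view: brush bristles at (600, 265) by the clamp, spatula blade at (665, 160) away from it. Now I'll press the clamp along its arc.

```bash
python3 -m jog '[{"tx":0,"ty":0,"tz":2,"roll":0,"jaw":0},{"tx":0,"ty":0,"tz":1.5,"roll":0,"jaw":0},{"tx":0.1,"ty":0,"tz":0.4,"roll":0,"jaw":0},{"tx":0.3,"ty":0,"tz":0.4,"roll":0,"jaw":0},{"tx":0.3,"ty":0,"tz":0.4,"roll":0,"jaw":0},{"tx":0.2,"ty":0,"tz":0.4,"roll":0,"jaw":0}]'|grep -E "for|pos"
python3 -m jog '[{"tx":0.25,"ty":0,"tz":0.4,"roll":0,"jaw":0},{"tx":0.2,"ty":0,"tz":0.5,"roll":0,"jaw":0},{"tx":0.2,"ty":0,"tz":0.4,"roll":0,"jaw":0},{"tx":0.2,"ty":0,"tz":0.5,"roll":0,"jaw":0},{"tx":0.2,"ty":0,"tz":0.5,"roll":0,"jaw":0}]'|grep -E "for|pos"
python3 -c "from h import *;go(.555+.257*.043,.181-.966*.043,.053,104.9)"
```

```text
position: [0.5692, 0.1256, 0.1019]
force: [-2.5, -0.4, 4.1]
grasp_force: 2.3
position: [0.5674, 0.1355, 0.0776]
force: [-0.2, 0.1, 0.9]
grasp_force: 0.3
t 26.6 pos [0.5674 0.1355 0.0776] th 104.95 j [  2.  40.  95.   0.  44. -12.] open 0.004 F [-0.2  0.1  0.9] g 0.2647705713752657
roll 0.001 shift after roll cm [ 0.42 -0.03  2.46]
```

```bash
python3 -m jog '[{"tx":0.1,"ty":0,"tz":0.5,"roll":0,"jaw":0},{"tx":0.1,"ty":0,"tz":0.5,"roll":0,"jaw":0},{"tx":0.1,"ty":0,"tz":0.5,"roll":0,"jaw":0},{"tx":0,"ty":0,"tz":0.4,"roll":0,"jaw":0},{"tx":0,"ty":0,"tz":0.3,"roll":0,"jaw":0},{"tx":0,"ty":0,"tz":0.2,"roll":0,"jaw":0},{"tx":0,"ty":0,"tz":0,"roll":0,"jaw":0}]'|grep -E "for|pos"
python3 -c "from h import *;go(.555+.257*.043,.181-.966*.043,.053,104.9)"
```

```text
position: [0.5662, 0.1381, 0.0539]
force: [-0.5, -0.2, 0.5]
grasp_force: 0.0
t 27.3 pos [0.5662 0.1381 0.0539] th 104.95 j [  3.  42.  96.  -0.  42. -12.] open 0.004 F [-0.5 -0.2  0.5] g 0.0
roll 0.001 shift after roll cm [0.13 0.02 0.09]
```

```bash
python3 -m jog '[{"tx":0,"ty":0,"tz":0.1,"roll":0,"jaw":0},{"tx":0,"ty":0,"tz":0.1,"roll":0,"jaw":0},{"tx":0,"ty":0,"tz":0,"roll":0,"jaw":0}]'|grep -E "for|pos"
python3 -m jog '[{"tx":0,"ty":0,"tz":-1,"roll":0,"jaw":0},{"tx":0,"ty":0,"tz":-3,"roll":0,"jaw":0},{"tx":0,"ty":0,"tz":-4,"roll":0,"jaw":0},{"tx":0,"ty":0,"tz":-4,"roll":0,"jaw":0},{"tx":-4,"ty":1,"tz":0,"roll":0,"jaw":0},{"tx":-4,"ty":1,"tz":0,"roll":0,"jaw":0},{"tx":-4,"ty":1,"tz":0,"roll":0,"jaw":0},{"tx":-4,"ty":1,"tz":0,"roll":0,"jaw":0}]' >/dev/null
python3 -m jog '[{"tx":-4,"ty":1,"tz":0,"roll":0,"jaw":0},{"tx":-4,"ty":1,"tz":0,"roll":0,"jaw":0},{"tx":-4,"ty":1,"tz":0,"roll":0,"jaw":0},{"tx":0,"ty":0,"tz":0,"roll":0,"jaw":0},{"tx":0,"ty":0,"tz":0,"roll":0,"jaw":0},{"tx":0,"ty":0,"tz":0,"roll":0,"jaw":0},{"tx":0,"ty":0,"tz":0,"roll":0,"jaw":0},{"tx":0,"ty":0,"tz":0,"roll":0,"jaw":0}]' |grep -E "for|pos"
python3 - <<'E'
from h import *
C={k:capture(k) for k in("top","scene")}
for k in C:
  for n in("jar","dish","bottle"): print(k,n,[(np.round(at(C[k],d["point"],0)[:2],3)) for d in landmark_of(k,n)[:1]])
o=[]
for k in C:
    S=4;a=cv2.resize(C[k]["img"],None,fx=S,fy=S,interpolation=cv2.INTER_CUBIC)
    u=proj(C[k],[[.556,.17,.03]])[0].astype(int)*S; o.append(a[u[1]-200:u[1]+200,u[0]-200:u[0]+200])
cv2.imwrite("pics/end.png",np.hstack(o)[:,:,::-1])
E
```

```text
position: [0.5665, 0.1382, 0.0531]
force: [-0.2, 0.4, 5.3]
grasp_force: 2.6
position: [0.7057, -0.1127, 0.1724]
force: [0.8, 0.7, -0.7]
grasp_force: 0.0
top jar [array([ 0.403, -0.193])]
top dish []
top bottle [array([ 0.78 , -0.038])]
scene jar [array([ 0.41 , -0.195])]
scene dish [array([ 0.755, -0.199])]
scene bottle [array([ 0.769, -0.029])]
```

View pics/end.png

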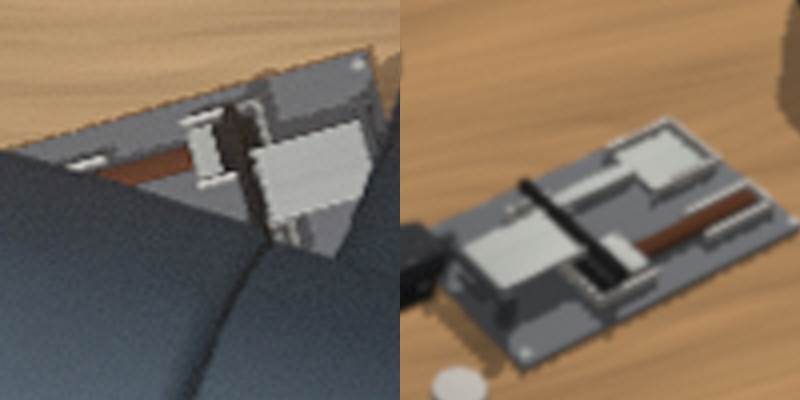

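The clamp is down and level over both tools (bar from (525, 185) to (630, 280)). The jar and bottle are where they were, and so is the dish (within about 1 cm, seen in the scene view only).

```bash
python3 -c "from rig import *;print(hand_in())"
```

```text
the job is handed in; nothing more can be done
None
```

I laid the steel spatula and the brush in their compartments the right way round, and pressed the clamp until it stayed down over both. I handed the job in at about 29 s; the jar, dish and bottle showed no sign of having moved.

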